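# Shut the spring press cell with its slide-in keeper

### The arm

A 7-joint arm with a two-finger parallel gripper is mounted at the origin on a cart in front of the work surface, level with it; the furniture and walls round the work are solid. World frame = base frame: x ahead of the robot, y to its left, z up, the work surface at z = 0. Lengths are in m, angles in rad, forces in N, time in s.
With the tool pointing down it reaches from about 0.35 to 0.9 m from the base axis. Payload 8.1 kg.
Tool frame: the origin (TCP) lies at the very end of the fingers, on their centre line; the grasp point (between the pads) lies 19 mm behind it (arm.tcp_to_grasp is the z of the grasp point in the tool frame, in m); z points along the fingers, y is the line along which they close (so a half turn about z gives the same grasp; the last joint's range is limited). The gripper opens to 92 mm and grips with 3 to 60 N. Pads are 19 mm wide; open, the fingers measure 130 mm over their backs; the gripper's body (75 mm by 190 mm) begins 47 mm behind the grasp point.
Start: joints at [-1.252, 0.434, 0.025, 1.573, -0.012, 1.134, -0.075], TCP at [0.256, 0.57, 0.227] pointing down, gripper open.
Joint ranges: [-2.62, 2.62], [-0.44, 2.09], [-1.27, 1.32], [0.08, 2.57], [-1.32, 4.46], [0.12, 2], [-2.74, 2.74]. Speed limits (rad/s): [2.22, 2.22, 3.01, 3.01, 3.14, 3.14, 3.14].

### API

Orientations are given as a rotation vector (axis times angle).
In Python, from cell import readout, vision, sign_off, arm gives the robot as it stands. The module is installed in compiled form; this text tells all that it offers.
- The arm moves only by the shell command python3 -m creep 'ROWS' [FORCE]. ROWS is JSON, a list of rows, each a list of 5 numbers: the shift along the tool's x, y, z in units of 4 cm (1.0 is 4 cm), then the turn about the tool's z in units of 4 degrees (1.0 is 4 degrees), then the opening, from 0 (shut) to 1 (fully open). A call has 1 to 12 rows; each row shifts and turns the commanded pose from where the row before left it, along the tool's axes as they then stand; what a row does not reach is not made up. A row lasts 1/8 s, in which the tool goes at most 62.5 mm and 10.7 degrees, less where a joint would pass 70% of its speed; a pose out of reach is approached as far as the arm can. A call with a number of a shift or a turn outside -1 to 1 is refused whole. A call with a gripper value outside its range is refused whole. The fingers move at their own pace and stop on an object; FORCE is the grip in N (left out, the last holds). Time passes only in rows, so rows that do not move let the fingers close. It gives the time, the measured TCP pose, the force, the opening and the grip force at its end, in the units of the state.
- readout.observe(): the state, without advancing time (a new reading comes with each control period).
- vision.get_image(name): name is "scene" or "top" or "wrist"; returns a dict with "pixels" (384x512x3 uint8, blue, green, red), "z_map" (384x512 float32, m along the optical axis (not along the pixel's ray), 0 where there is no reading), "camera_matrix" (3x3 intrinsics, pixels), "position" and "rotation" of the camera in the world. Camera axes: x right, y up, looking along -z (the intrinsics and any distortion apply to the point x, -y, -z); pixel columns grow to the right and rows downward; lengths in m; the calibration is good to about 2 mm. A picture is of the moment at which its call begins.
- sign_off(): hands the job in; it is judged then, once.
The state is a dict: "clock": time; "joints": joint angles; "dq": joint speeds; "joint_efforts": joint torques, N m; "position": TCP position; "ee_rot": TCP orientation; "force": force on the tool from outside, world axes, zero at the start; "ft_torque": the same for the moment, N m; "width": opening from 0.0 (shut) to 1.0 (fully open); "gripper_force": force on a finger pad.
Only numpy, scipy, OpenCV 4.12 (cv2) and the standard library are available. Lean on these libraries where they do the work, as an engineer would, in place of code of your own. Each camera call takes 0.05 s, during which the arm holds its last target. There are 200 camera calls.

### The job

Shut the small spring press: take the red keeper by its upright handle, use it to push the brass plunger straight down until its four lugs have passed between the dark steel claws, slide it towards the orange end stop until it meets the stop, and let go so that the spring lifts the lugs into the recesses of the claws and the keeper stays trapped. The head of the press is set to a different height every time, so feel for the bottom of the channel and for the stop, and never press the keeper against the press with more than about 35 N. Leave the jars, the beaker and the tape roll where they are.

Things in the scene. Friction and masses are not known exactly. Their poses are not given: they have to be found in the camera images.
- cell: Press: blue base 136 x 100 x 22 mm fixed on the bench, aluminium head above. Origin on the bench under the seated keeper's centre. Own x: sliding direction, towards the orange end stop; base spans x -75 to +61, y +-50 mm. The head has an open-topped channel along x. Its floor is 56 mm above the origin give or take 10: the head is clamped at an unmeasured height, different every time.
- entry (a point): Point fixed to the base, at the nominal channel floor height (56 mm up; true floor +-10 mm), where the keeper's centre goes straight down, long side along the press's x: x = -23, y = 0 mm. Lugs then pass gaps 19.5 mm long between claws, with 2.5 mm play in x and 2 mm in y, and at the bottom have 2 mm of play in height under the claws' ridges.
- seat (a point): Point fixed to the base at the nominal channel floor height (+-10 mm): the keeper's centre when seated, x = 0, 23 mm in +x from entry, keeper touching the orange end stop (face at x = +34 mm, 24 mm high). Let go here, the keeper rises 6 mm off the floor into the recesses, roofed 14 mm above the floor; the ridges, 5 mm long, trap it.
- claws (a point): Point fixed to the base, 80 mm up: nominal top of the four dark steel claws and the side walls, x = 0. All are 24 mm high from the channel floor, so +-10 mm. Claws two a side, inner faces 39 mm apart; side walls 58 mm apart. Claw ridges begin 10 mm above the floor, at x = 8.5 to 13.5 and -35.5 to -30.5 mm, recesses on their +x side.
- plunger_axis (a point): Point fixed to the base on the axis of the brass plunger (26 mm across, x = -6 mm), 86 mm up: nominal height of its top when out, 30 mm above the channel floor, so +-10 mm. Pushed down by the keeper it sinks to the channel floor. Its spring pushes up with 3 N at first touch, 8.3 N with the keeper trapped, 9.6 N at the bottom. Plunger and channel are greased (friction about 0.25).
- keeper_grip (a point): Red keeper, 0.13 kg, standing on the bench at first: plate 68 (x) x 34 (y) x 8 mm with 4 equally thick lugs, 14 mm long in x, centred at x = +-22 mm, reaching to y = +-27 mm; same either way round. On it a handle with black ribs, 40 mm in x, 14 mm thick in y, 8 to 74 mm above the underside. This point: on the handle, 50 mm above the plate's underside centre.
- sample_jar_a: Bystander: glass sample jar with red lid, 63 mm across, 72 mm high; origin at the centre of its underside.
- sample_jar_b: Bystander: glass sample jar with red lid, 63 mm across, 72 mm high; origin at the centre of its underside.
- beaker: Bystander: glass beaker, 72 mm across, 92 mm high; origin at the centre of its underside.
- tape: Bystander: roll of tape, 96 mm across, 25 mm high; origin at the centre of its underside.
There are look-alikes about, which are no part of the job. Leave any blue or purple look-alike of the part that bears keeper_grip alone.

How it is judged:
On the way:
1. the keeper, in line with the gaps, has pushed the plunger in so far that its lugs are down between the claws (z of keeper_grip in the frame of cell below 0.1185 m and x of keeper_grip in the frame of cell between -0.028 and -0.018 m and y of keeper_grip in the frame of cell between -0.006 and 0.006 m), for 0.1 s.
At the end, for the whole second after the job is handed in: The keeper is at rest and level, its point 101 to 123.5 mm above the press's origin (lugs under the claws; on top of them: above 125), against the end stop within 2.2 mm (lugs past the ridges, in the recesses), within 5 mm of the channel's middle and 0.08 rad of its direction (x of keeper_grip in the frame of cell between -0.0022 and 0.003 m and y of keeper_grip in the frame of cell between -0.005 and 0.005 m and z of keeper_grip in the frame of cell between 0.101 and 0.1235 m and angle between the x axis of keeper and the x axis of cell, either way round below 0.08 rad and angle between keeper_grip's own z axis and vertical below 0.06 rad and linear speed of keeper below 0.01 m/s); the robot touches nothing.
It fails at once if the keeper is pressed against the press with more than 35 N (contact force between keeper and cell above 35 N).
It fails at once if a bystander (sample jar a) is shifted by more than 30 mm or tipped (distance of sample_jar_a from where it was at the start of the episode above 0.03 m or angle between sample_jar_a's own z axis and vertical above 0.3 rad).
It fails at once if a bystander (sample jar b) is shifted by more than 30 mm or tipped (distance of sample_jar_b from where it was at the start of the episode above 0.03 m or angle between sample_jar_b's own z axis and vertical above 0.3 rad).
It fails at once if a bystander (beaker) is shifted by more than 30 mm or tipped (distance of beaker from where it was at the start of the episode above 0.03 m or angle between beaker's own z axis and vertical above 0.3 rad).
It fails at once if a bystander (tape) is shifted by more than 30 mm or tipped (distance of tape from where it was at the start of the episode above 0.03 m or angle between tape's own z axis and vertical above 0.3 rad).
It also fails if it takes over 51 s, if anything falls off the work surface, if the arm or the gripper's body presses on something with over 40 N, if the wrist force passes 120 N, or if a joint passes its speed limit or range.

## Working session

There is one attempt and no reset: what is moved stays moved. The work goes in short steps, Python scripts to look and compute and a shell command to move; the robot and the scene stay as the last step left them, time stands still between calls to the robot, and variables do not carry over. Pictures are saved under pics/ and viewed, at most 10 in all, crops included, and the job is handed in when it is done.

```bash
mkdir -p pics
cat > h.py <<'E'
import numpy as np, cv2, pickle
from cell import readout, vision, sign_off, arm
def snap(n,tag):
    d=vision.get_image(n); pickle.dump(d,open(f'pics/{tag}.pkl','wb')); cv2.imwrite(f'pics/{tag}.png',d['pixels']); return d
def load(tag): return pickle.load(open(f'pics/{tag}.pkl','rb'))
def cloud(d):
    K=np.array(d['camera_matrix']); z=d['z_map']; v,u=np.mgrid[:z.shape[0],:z.shape[1]]
    P=np.stack([(u-K[0,2])/K[0,0]*z,-(v-K[1,2])/K[1,1]*z,-z],-1)
    R=np.array(d['rotation']); 
    if R.size!=9: R=cv2.Rodrigues(R)[0]
    W=P@R.T+np.array(d['position']); W[z==0]=np.nan; return W
E
python3 - <<'E'
from h import *
a=snap('scene','s0');b=snap('top','t0')
print(a['rotation'],a['position'],b['position'],b['camera_matrix'],[k for k in a])
print(readout.observe())
E
```

```text
[ 1.0808738  -0.28937163 -0.51898267] [-0.12476141 -1.1402297   0.79693021] [0.40415898 0.04822857 1.31557901] [[426.77930466   0.         256.28107443]
 [  0.         426.77930466 198.69873056]
 [  0.           0.           1.        ]] ['pixels', 'z_map', 'camera_matrix', 'position', 'rotation']
{'clock': 0.1, 'joints': array([-1.25158203,  0.43512301,  0.02496809,  1.57396568, -0.01155874,
        1.13399809, -0.07510074]), 'dq': array([-6.92686713e-04, -1.10238306e-03, -8.02604112e-04, -2.27129792e-03,
       -6.80804513e-05, -9.60304227e-04,  1.11212352e-03]), 'joint_efforts': array([ 2.87422532e-03, -6.69120026e+01,  9.88017842e-01, -3.15146363e+01,
       -6.04307489e-02,  3.73633427e-02,  6.15607951e-05]), 'position': array([0.25576335, 0.56979499, 0.22605786]), 'ee_rot': array([-6.57729074e-01, -3.07183960e+00,  2.11154155e-03]), 'force': array([-0.11537234,  0.44553564,  0.20438541]), 'ft_torque': array([ 0.0297609 , -0.0505141 ,  0.06007966]), 'gripper_force': 0.0, 'width': 1.0027910413945076}
```

View pics/t0.png

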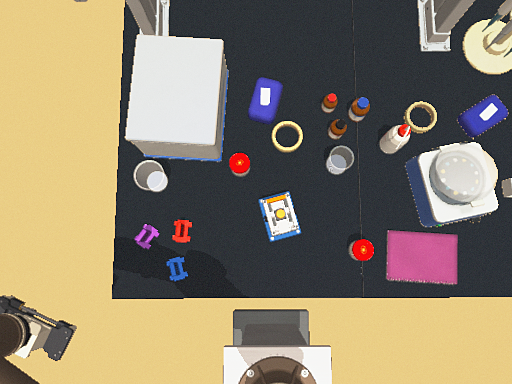

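View pics/s0.png

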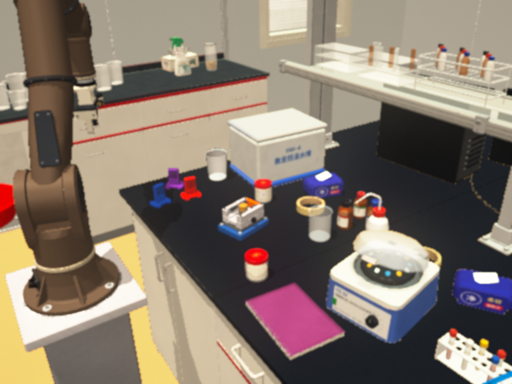

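The top view shows the red keeper at (182,231), the press at (280,216), a purple look-alike at (147,236) and a blue one at (177,268). The scene view agrees with this. I'll enlarge the press and keeper.

Run:
```python
from h import *
d=load('t0');W=cloud(d);im=d['pixels']
c=cv2.resize(im[185:250,160:310],None,fx=5.3,fy=5.3,interpolation=cv2.INTER_CUBIC);cv2.imwrite('pics/c1.png',c)
hsv=cv2.cvtColor(im,cv2.COLOR_BGR2HSV);H,S,V=[hsv[...,i].astype(int) for i in range(3)]
v,u=np.mgrid[:384,:512]
def box(m,n):
    p=W[m];p=p[~np.isnan(p[:,0])];r=cv2.minAreaRect((p[:,:2]*1000).astype(np.float32));print(n,len(p),r,np.percentile(p[:,2],[2,25,50,75,98]),p.mean(0))
red=((H<8)|(H>172))&(S>150)&(V>80)
k=red&(abs(u-182)<20)&(abs(v-231)<20);box(k,'keeper')
box(k&(W[...,2]>.04),'handle'); box(k&(W[...,2]<.03),'plate')
n=(abs(u-280)<28)&(abs(v-216)<32)
box(n&(H>95)&(H<125)&(S>120)&(V>60)&(W[...,2]>.01),'base')
box(n&(W[...,2]>.04),'head')
box(n&(H>5)&(H<18)&(S>150)&(W[...,2]>.03),'orange')
box(n&(H>19)&(H<32)&(S>120)&(W[...,2]>.03),'brass')
print(np.round(W[200:234:2,268:294:2,2]*1000))
```

```text
keeper 336 ((493.8370666503906, 287.535888671875), (57.6016845703125, 70.20658111572266), 86.9204330444336) [-0.00219711  0.00598168  0.00894054  0.03013972  0.07609899] [0.49166307 0.28369409 0.02212044]
handle 75 ((494.467041015625, 284.6048889160156), (14.48094367980957, 39.64908218383789), 84.22647094726562) [0.04359462 0.07068529 0.07276347 0.07442644 0.07920965] [0.49336501 0.28388323 0.07005964]
plate 252 ((493.8370666503906, 287.535888671875), (57.6016845703125, 70.20658111572266), 86.9204330444336) [-0.00255588  0.00503293  0.00767339  0.00981909  0.02030714] [0.4909898  0.28383301 0.00740801]
base 322 ((537.4817504882812, -13.912071228027344), (136.17005920410156, 100.4440689086914), 15.335081100463867) [0.01449591 0.01945561 0.02128646 0.02320781 0.02743542] [ 0.52472385 -0.0078959   0.02143301]
head 1027 ((537.4580688476562, -13.595726013183594), (106.36442565917969, 95.54591369628906), 15.2009859085083) [0.04534166 0.05178015 0.07355447 0.07766357 0.08371132] [ 0.53690485 -0.01378653  0.06591176]
orange 24 ((559.4627075195312, -7.1914825439453125), (58.50709915161133, 91
[... 574 characters left out ...]
8. 46. 51. 41. 30. 54. 56. 49. 77. 77.]
 [76. 79. 79. 28. 61. 82. 82. 82. 67. 53. 53. 78. 75.]
 [82. 50. 49. 30. 76. 83. 82. 83. 81. 54. 53. 68. 76.]
 [76. 75. 54. 53. 80. 82. 83. 84. 83. 51. 78. 78. 77.]
 [76. 78. 57. 56. 63. 84. 84. 83. 69. 48. 75. 80. 81.]
 [73. 80. 77. 73. 26. 65. 60. 64. 29. 32. 49. 79. 75.]
 [78. 79. 77. 76. 52. 27. 50. 51. 49. 51. 51. 78. 78.]
 [40. 78. 77. 75. 53. 48. 48. 47. 51. 52. 54. 55. 57.]
 [25. 76. 82. 79. 82. 49. 50. 50. 48. 53. 48. 51. 50.]
 [22. 77. 74. 50. 53. 43. 53. 49. 50. 50. 49. 56. 48.]
 [20. 60. 75. 75. 51. 54. 52. 49. 51. 51. 53. 55. 82.]
 [19. 19. 74. 77. 49. 55. 49. 44. 48. 50. 49. 52. 25.]
 [21. 24. 76. 80. 78. 76. 49. 49. 40. 28. 18. 21. 21.]]
```

View pics/c1.png

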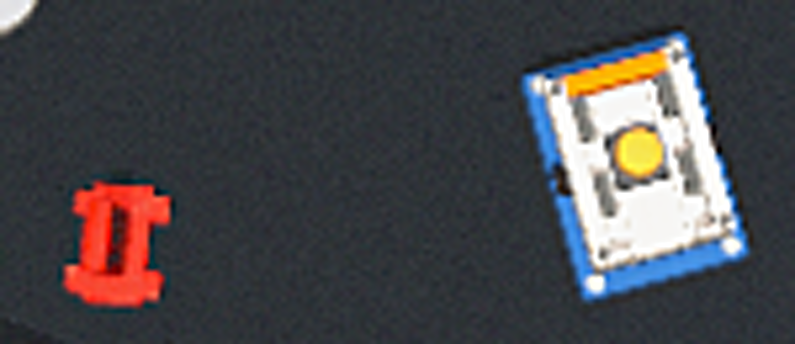

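The enlarged crop shows the keeper with its handle nearly along world x. The press is yawed about 15°, with the orange stop at the far (+x) end. I'll go above the keeper.

```bash
python3 -m creep '[[-0.4,-0.2,0,0,1],[-0.95,-0.46,0,0,1],[-1,-0.49,0,0,1],[-1,-0.49,0,0,1],[-1,-0.49,0,0,1],[-1,-0.49,0,0,1],[-1,-0.49,0,0,1],[-0.95,-0.46,0,-1,1],[-0.7,-0.35,0,-1,1],[-0.3,-0.15,0,-1,1],[0,0,0,-1,1],[0,0,0,-0.6,1]]' 20
python3 - <<'E'
from h import *
d=snap('wrist','w0')
s=readout.observe();R=cv2.Rodrigues(s['ee_rot'])[0];print(s['clock'],s['position'],R.round(3),np.array(d['position']))
E
```

```text
clock: 1.6
position: [0.4955, 0.2865, 0.2266]
ee_rot: [-0.158, -3.138, 0.001]
force: [-0.4, 0.8, 0.3]
width: 1.001
gripper_force: 0.0
1.65 [0.49546129 0.28666834 0.22662483] [[-0.995  0.099 -0.   ]
 [ 0.099  0.995 -0.001]
 [ 0.    -0.001 -1.   ]] [0.41190861 0.29479953 0.38434848]
```

View pics/w0.png

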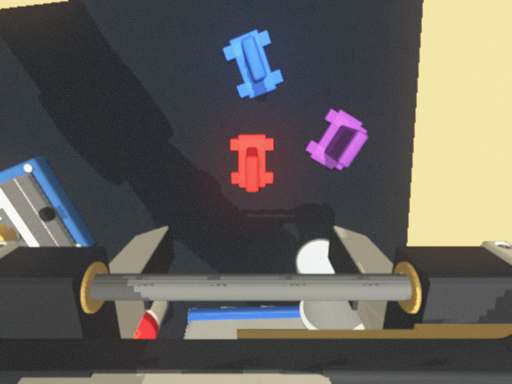

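The wrist view shows the keeper at (252,162), nearly square to the tool, with the purple look-alike at (338,140) and the blue one at (253,63). I'll measure the pose from this close cloud.

```bash
cat >> h.py <<'E'
def redkeep(d,uv,r):
    W=cloud(d);hsv=cv2.cvtColor(d['pixels'],cv2.COLOR_BGR2HSV);H,S,V=[hsv[...,i].astype(int) for i in range(3)]
    v,u=np.mgrid[:384,:512]
    k=((H<8)|(H>172))&(S>130)&(V>60)&(abs(u-uv[0])<r)&(abs(v-uv[1])<r)
    for a,b,n in((.03,.1,'side'),(.066,.09,'htop'),(-.004,.02,'plate')):
        m=k&(W[...,2]>a)&(W[...,2]<b);p=W[m]
        print(n,len(p),cv2.minAreaRect((p[:,:2]*1000).astype(np.float32)),p.mean(0).round(4))
E
python3 - <<'E'
from h import *
redkeep(load('w0'),(252,162),40)
E
```

```text
side 539 ((492.92254638671875, 287.7269287109375), (14.397857666015625, 39.46506881713867), 84.07567596435547) [0.4898 0.2883 0.0701]
htop 466 ((492.9062805175781, 287.70367431640625), (14.186014175415039, 39.45099639892578), 84.76069641113281) [0.4921 0.2882 0.0732]
plate 1391 ((498.61480712890625, 287.8758239746094), (56.705440521240234, 78.54954528808594), 84.60881042480469) [0.4893 0.2883 0.0066]
```

```bash
python3 -m creep '[[0.06,0.02,0.5,0,1],[0,0,1,0,1],[0,0,1,0,1],[0,0,1,0,0.8],[0,0,0.8,0,0.6],[0,0,0.4,0,0.5],[0,0,0.15,0,0.4],[0,0,0,0,0],[0,0,0,0,0],[0,0,0,0,0],[0,0,0,0,0]]' 45
python3 -m creep '[[0,0,0,0,0],[0,0,0,0,0]]' 45
```

```text
clock: 3.02
position: [0.493, 0.2897, 0.0332]
ee_rot: [0.158, 3.137, 0.001]
force: [-0.5, -1.1, -0.5]
width: 0.181
gripper_force: 0.2
clock: 3.28
position: [0.493, 0.2896, 0.0331]
ee_rot: [0.158, 3.137, 0.0]
force: [-0.4, -1.5, 5.5]
width: 0.151
gripper_force: 45.0
```

```bash
python3 -m creep '[[0,0,-0.5,0,0],[0,0,-1,0,0],[0,0,-1,0,0],[0,0,-0.9,0,0],[0,0,0,-1,0],[0,0,0,-1,0],[0,0,0,-1,0],[0,0,0,-1,0],[0,0,0,-1,0],[0,0,0,-0.18,0]]'
python3 - <<'E'
from h import *
s=readout.observe();R=cv2.Rodrigues(s['ee_rot'])[0];print(s,R.round(3))
o=np.array([.5221,-.0182,.17]);print(R.T@(o-s['position'])/.04)
E
```

```text
clock: 4.53
position: [0.4926, 0.2893, 0.1683]
ee_rot: [0.409, -3.114, 0.0]
force: [0.2, -0.5, -1.7]
width: 0.155
gripper_force: 45.0
{'clock': 4.525, 'joints': array([-0.61067367,  0.40467799, -0.01887687,  1.77844638,  0.00890478,
        0.95928115,  1.19872059]), 'dq': array([ 0.01066953,  0.00054067, -0.01451815, -0.00092381,  0.00765986,
        0.00125449,  0.0595499 ]), 'joint_efforts': array([-3.62511096e-02, -6.23322487e+01,  3.14401835e-01, -2.89166415e+01,
        6.08767360e-02,  9.33910254e-02,  3.88157750e-01]), 'position': array([0.49256841, 0.28934357, 0.16833748]), 'ee_rot': array([ 4.08829155e-01, -3.11416312e+00,  3.52487977e-04]), 'force': array([ 0.21523398, -0.52762449, -1.67948174]), 'ft_torque': array([ 0.08626454, -0.00330919,  0.02214741]), 'gripper_force': 44.9994832277298, 'width': 0.15499178346519188} [[-0.966 -0.258 -0.001]
 [-0.258  0.966 -0.   ]
 [ 0.001 -0.    -1.   ]]
[ 1.2712795  -7.61862728 -0.03964007]
```

```bash
python3 -m creep '[[0.1,-0.4,0,0,0],[0.2,-0.9,0,0,0],[0.2,-1,0,0,0],[0.2,-1,0,0,0],[0.2,-1,0,0,0],[0.2,-1,0,0,0],[0.17,-0.9,0,0,0],[0,-0.4,0,0,0],[0,0,0,0,0],[0,0,0,0,0]]'
python3 - <<'E'
from h import *
d=snap('wrist','w1');e=snap('top','t1')
s=readout.observe();print(s['position'],s['ee_rot'],s['force'])
cv2.imwrite('pics/c2.png',np.hstack([d['pixels'][:330],cv2.resize(e['pixels'][170:265,225:308],None,fx=3.45,fy=330/95,interpolation=cv2.INTER_CUBIC)]))
E
```

```text
clock: 5.78
position: [0.5117, 0.0229, 0.1687]
ee_rot: [0.411, -3.115, -0.001]
force: [-0.3, -0.4, -1.4]
width: 0.15
gripper_force: 45.0
[0.51167786 0.02298227 0.16866066] [ 4.12111080e-01 -3.11432607e+00 -1.02373561e-03] [-0.94348524  0.61634126 -1.63800111]
```

View pics/c2.png

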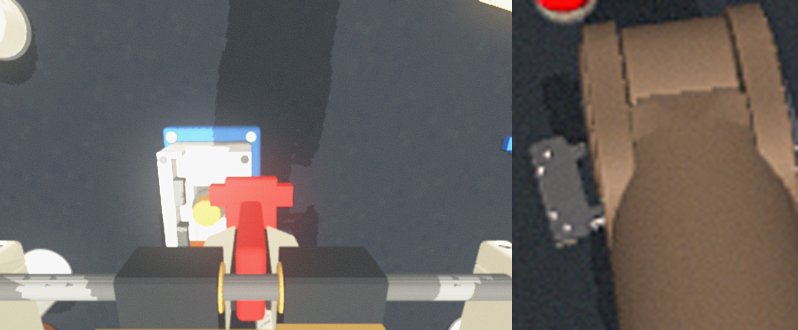

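The wrist view shows the press front edge at row 127, the plunger at (206,211), and the keeper's front lugs at columns 211–293, rows 178–205. I'll measure all of these in the tool frame from the cloud.

Run:
```python
from h import *
d=load('w1');W=cloud(d);hsv=cv2.cvtColor(d['pixels'],cv2.COLOR_BGR2HSV);H,S,V=[hsv[...,i].astype(int) for i in range(3)]
p0=np.array([.51168,.02298,.16866]);R=cv2.Rodrigues(np.array([.412,-3.1143,-.001]))[0]
T=(W-p0)@R*1000   # tool coordinates mm
T[...,0]*=-1      # -> forward along press x ; y tool = press y
v,u=np.mgrid[:384,:512]; z=W[...,2]*1000; xx=T[...,0];yy=T[...,1]
def st(n,m):
    print(n,m.sum(),'x',np.nanpercentile(xx[m],[1,5,50,95,99]).round(1),'y',np.nanpercentile(yy[m],[1,5,50,95,99]).round(1),'z',np.nanpercentile(z[m],[5,50,95]).round(1))
red=((H<8)|(H>172))&(S>130)&(u>195)&(u<300)&(v<320)
st('red plate',red&(z>130)&(z<148)); st('lugs',red&(z>130)&(z<148)&(v<204)&(v>182))
pl=red&(z>130)&(z<148)&(v<204)&(v>182); print(cv2.minAreaRect(np.stack([xx[pl],yy[pl]],-1).astype(np.float32)))
st('handle',red&(z>175))
blue=(H>95)&(H<125)&(S>120)&(z<30)&(z>14)&(u<265)&(u>155)&(v<260);st('base',blue)
q=np.stack([xx[blue],yy[blue]],-1)
# front edge line and left-right corner
for s,e in((170,200),(205,255)):
    c=blue&(u>=s)&(u<e);print('front x',np.nanpercentile(xx[c],3).round(1),'at y',np.nanmedian(yy[c]).round(1))
br=(H>19)&(H<32)&(S>100)&(z>60)&(abs(u-206)<20)&(abs(v-211)<20);st('brass',br)
ct=max(cv2.findContours(br.astype(np.uint8),0,1)[0],key=len)[:,0];print(cv2.minEnclosingCircle(np.array([[xx[b,a],yy[b,a]] for a,b in ct],np.float32)))
hd=(u>150)&(u<265)&(v>140)&(v<245)&(z>40)&(z<95);st('head',hd)
h,ed=np.histogram(z[hd],bins=range(40,96,2));print(list(zip(ed,h)))
wl=hd&(z>70)&(S<60)&(yy<-5)
for v0 in range(160,240,16):
    c=hd&(z>69)&(abs(v-v0)<4)&(S<70);print(v0,np.nanmedian(xx[c]).round(1),sorted(set(np.round(yy[c]).astype(int))))
```

```text
red plate 2232 x [-33.4 -32.9 -21.3  -3.4  -0.3] y [-22.  -15.9   6.1  23.6  26.2] z [141.  143.3 144.4]
lugs 1301 x [-30.3 -29.3 -23.3 -17.1 -16.4] y [-23.  -16.4   6.7  24.8  26.4] z [141.8 143.3 144.5]
((-23.296924591064453, 0.6829395294189453), (14.501350402832031, 52.56462097167969), 0.07037851214408875)
handle 2143 x [-19.8 -19.6 -15.1  16.2  18.4] y [-7.3 -6.3 -0.3  6.1  7.1] z [180.6 208.3 209.9]
base 620 x [-52.9 -52.8 -48.2 -32.9 -28. ] y [-88.3 -76.  -16.7   7.8   8.8] z [18.1 21.1 22.6]
front x -52.9 at y -67.2
front x -52.8 at y -17.6
brass 42 x [ 3.3  3.4  7.8 16.9 18.6] y [-50.1 -48.7 -36.7 -27.6 -27. ] z [80.  82.  83.7]
((6.348541259765625, -42.83557891845703), 7.120039939880371)
head 6426 x [-38.1 -37.8  -6.6  47.7  56.2] y [-78.8 -76.3 -54.9  -9.   -2.1] z [47.8 63.6 82.6]
[(np.int64(40), np.int64(41)), (np.int64(42), np.int64(7)), (np.int64(44), np.int64(55)), (np.int64(46), np.int64(301)), (np.int64(48), np.int64(1304)), (np.int64(50), np.int64(292)), (np.int64(52), np.int64(889)), (np.int64(54), np.int64(56)), (np.int64(56), np.int64(52)), (np.int64(58), np.int6
[... 2221 characters left out ...]
 np.int64(-62), np.int64(-61), np.int64(-60), np.int64(-59), np.int64(-52)]
224 29.3 [np.int64(-79), np.int64(-78), np.int64(-77), np.int64(-76), np.int64(-75), np.int64(-74), np.int64(-73), np.int64(-72), np.int64(-71), np.int64(-70), np.int64(-69), np.int64(-68), np.int64(-67), np.int64(-66), np.int64(-65), np.int64(-64), np.int64(-63), np.int64(-62), np.int64(-61), np.int64(-60), np.int64(-59), np.int64(-49), np.int64(-48), np.int64(-47), np.int64(-46), np.int64(-45), np.int64(-44), np.int64(-43), np.int64(-42), np.int64(-41), np.int64(-40), np.int64(-39), np.int64(-38), np.int64(-37), np.int64(-36), np.int64(-34), np.int64(-33), np.int64(-32), np.int64(-31), np.int64(-30), np.int64(-29)]
```

```bash
python3 -m creep '[[0,-0.25,0,0,0],[0.03,-0.5,0,0,0],[0,-0.24,0,0,0],[0,0,0.4,0,0],[0,0,0.4,0,0],[0,0,0.2,0,0],[0,0,0,0,0],[0,0,0,0,0]]'
python3 - <<'E'
from h import *
d=snap('wrist','w2')
s=readout.observe();print(s['position'],s['ee_rot'],s['force'])
p0=np.array([.51168,.02298,.16866]);R=cv2.Rodrigues(np.array([.412,-3.1143,-.001]))[0]
print('moved tool mm',(s['position']-p0)@R*1000)
cv2.imwrite('pics/c3.png',cv2.resize(d['pixels'][100:320,160:360],None,fx=2.7,fy=2.7,interpolation=cv2.INTER_CUBIC))
E
```

```text
clock: 6.88
position: [0.5211, -0.017, 0.1289]
ee_rot: [-0.409, 3.114, 0.0]
force: [0.5, -0.8, -0.7]
width: 0.15
gripper_force: 45.0
[ 0.52124686 -0.01705358  0.12910325] [-4.08906522e-01  3.11409376e+00  1.48599858e-05] [ 0.50341095 -0.2787429  -0.74318118]
moved tool mm [  1.16947421 -41.16988553  39.53000857]
```

View pics/c3.png

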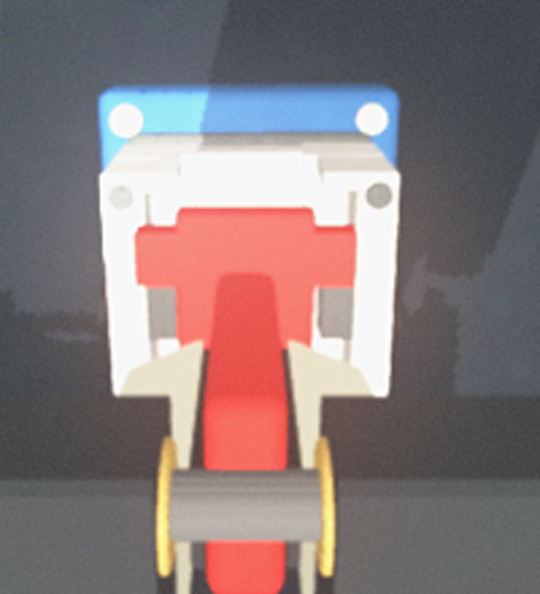

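The keeper sits over the channel, with its lugs at crop columns 136–356 and the walls at 101–398, so it is slightly to −y. I'll get numbers for the remaining offset.

Run:
```python
from h import *
d=load('w2');W=cloud(d);hsv=cv2.cvtColor(d['pixels'],cv2.COLOR_BGR2HSV);H,S,V=[hsv[...,i].astype(int) for i in range(3)]
p0=np.array([.52125,-.01705,.1291]);R=cv2.Rodrigues(np.array([.4089,-3.1141,0]))[0]
T=(W-p0)@R*1000;xx=-T[...,0];yy=T[...,1];z=W[...,2]*1000
v,u=np.mgrid[:384,:512];c=(u>190)&(u<312)&(v<245)
def st(n,m): print(n,m.sum(),'x',np.nanpercentile(xx[m],[1,3,50,97,99]).round(1),'y',np.nanpercentile(yy[m],[1,3,50,97,99]).round(1),np.nanmedian(z[m]))
red=((H<8)|(H>172))&(S>90)&c
st('plate',red&(z<110)&(z>95));st('lugs',red&(z<110)&(z>95)&(v>186)&(v<204));st('handle',red&(z>125))
st('base',c&(H>95)&(H<125)&(z>12)&(z<30)&(S>80)&(v<150))
st('base all',c&(z>14)&(z<30)&(v<150))
st('head',c&(z>70)&(z<81)&~red);st('claw L',c&(z>70)&(z<81)&(S<60)&(V<190)&(v>200)&(v<230))
```

```text
plate 2643 x [-33.4 -33.2 -22.   -1.9  -0.2] y [-25.4 -23.8  -0.2  24.3  25.8] 103.52561950715081
lugs 1366 x [-27.8 -27.6 -22.2 -16.7 -16.5] y [-25.7 -24.8   0.4  25.1  26.1] 103.58929092756625
handle 901 x [-20.  -19.9 -19.2 -10.3  -9.9] y [-8.  -6.8  0.3  7.   8.3] 147.6971826072193
base 1316 x [-51.8 -51.7 -46.8 -38.6 -38.5] y [-47.4 -45.6   9.5  48.5  50. ] 21.263369135550022
base all 1872 x [-51.6 -51.5 -44.9 -38.5 -38.3] y [-46.7 -44.6   1.5  47.7  49.6] 21.617628579559984
head 2823 x [-36.9 -36.6  -5.   21.6  25.4] y [-38.1 -37.6  23.3  40.5  41.1] 76.648445451163
claw L 363 x [-3.1 -2.6  3.9 10.7 11. ] y [-27.  -26.7  21.8  29.4  29.7] 76.65929814582623
```

```bash
python3 -m creep '[[0.01,0.033,0,0,0],[0,0,0.15,0,0],[0,0,0.15,0,0],[0,0,0.1,0,0],[0,0,0.08,0,0],[0,0,0.08,0,0],[0,0,0,0,0]]'; python3 -m creep '[[0,0,0.07,0,0],[0,0,0.07,0,0],[0,0,0.07,0,0],[0,0,0,0,0]]'
```

```text
clock: 7.8
position: [0.5201, -0.016, 0.1062]
ee_rot: [0.409, -3.115, -0.0]
force: [-1.6, 0.2, 3.1]
width: 0.153
gripper_force: 45.0
clock: 8.3
position: [0.5203, -0.016, 0.0978]
ee_rot: [-0.409, 3.115, -0.0]
force: [-0.4, 0.6, 4.7]
width: 0.147
gripper_force: 45.0
```

```bash
python3 -m creep '[[0,0,0.07,0,0],[0,0,0.07,0,0],[0,0,0.05,0,0],[0,0,0,0,0]]'; python3 -m creep '[[0,0,0.03,0,0],[0,0,0,0,0]]';  python3 -m creep '[[0,0,0.03,0,0],[0,0,0,0,0]]'
```

```text
clock: 8.8
position: [0.5204, -0.0161, 0.0905]
ee_rot: [-0.409, 3.115, -0.0]
force: [-1.2, 0.1, 6.3]
width: 0.15
gripper_force: 45.0
clock: 9.05
position: [0.5204, -0.016, 0.0893]
ee_rot: [-0.409, 3.114, -0.0]
force: [-2.0, 0.9, 6.4]
width: 0.151
gripper_force: 45.0
clock: 9.3
position: [0.5204, -0.0161, 0.0882]
ee_rot: [-0.409, 3.114, -0.0]
force: [-0.7, -0.7, 6.8]
width: 0.15
gripper_force: 45.0
```

```bash
for i in 1 2; do python3 -m creep '[[0,0,0.025,0,0],[0,0,0,0,0]]' | egrep 'pos|^force'; done; python3 -m creep '[[0,0,0.015,0,0],[0,0,0,0,0]]' | egrep 'pos|^force'
```

```text
position: [0.5204, -0.0161, 0.0872]
force: [-0.8, 0.6, 7.5]
position: [0.5204, -0.0161, 0.0862]
force: [-2.3, 0.3, 6.6]
position: [0.5204, -0.0161, 0.086]
force: [-3.6, 0.5, 12.0]
```

```bash
python3 -m creep '[[0,0,0.01,0,0],[0,0,0,0,0]]' | egrep 'pos|^force';python3 -m creep '[[0,0,0,0,0],[0,0,0,0,0]]' | egrep 'pos|^force'
```

```text
position: [0.5204, -0.0161, 0.086]
force: [-5.4, 0.4, 18.3]
position: [0.5204, -0.016, 0.086]
force: [-3.8, -0.3, 17.1]
```

```bash
python3 -m creep '[[0,0,-0.022,0,0],[0,0,0,0,0]]' | egrep 'pos|^force';python3 -m creep '[[-0.04,0,0,0,0],[-0.05,0,0,0,0],[-0.05,0,0,0,0],[0,0,0,0,0]]' | egrep 'pos|^force'
```

```text
position: [0.5204, -0.0161, 0.0863]
force: [-1.7, 0.2, 7.7]
position: [0.5256, -0.0148, 0.0861]
force: [-1.7, 0.1, 7.6]
```

```bash
python3 -m creep '[[-0.05,0,0,0,0],[-0.05,0,0,0,0],[-0.05,0,0,0,0],[0,0,0,0,0]]' | egrep 'pos|^force';python3 -m creep '[[-0.05,0,0,0,0],[-0.05,0,0,0,0],[-0.05,0,0,0,0],[0,0,0,0,0]]' | egrep 'pos|^force'
```

```text
position: [0.5314, -0.0133, 0.086]
force: [-2.8, -0.7, 7.0]
position: [0.5372, -0.0118, 0.0861]
force: [-1.7, -1.2, 8.6]
```

```bash
python3 -m creep '[[-0.04,0,0,0,0],[-0.04,0,0,0,0],[-0.02,0,0,0,0],[0,0,0,0,0]]' | egrep 'pos|^force';python3 -m creep '[[-0.02,0,0,0,0],[0,0,0,0,0]]' | egrep 'pos|^force';python3 -m creep '[[-0.015,0,0,0,0],[0,0,0,0,0]]' | egrep 'pos|^force'
```

```text
position: [0.5408, -0.0108, 0.0861]
force: [-3.4, 0.1, 8.1]
position: [0.5415, -0.0106, 0.086]
force: [-3.0, -1.5, 7.9]
position: [0.5421, -0.0104, 0.0861]
force: [-3.4, -0.2, 8.1]
```

```bash
for i in 1 2; do python3 -m creep '[[-0.015,0,0,0,0],[0,0,0,0,0]]' | egrep 'pos|^force'; done
```

```text
position: [0.5427, -0.0103, 0.0861]
force: [-3.0, -0.8, 8.2]
position: [0.5429, -0.0103, 0.0861]
force: [-5.2, -1.3, 12.1]
```

```bash
for i in 1 2; do python3 -m creep '[[-0.012,0,0,0,0],[0,0,0,0,0]]' | egrep 'pos|^force'; done
```

```text
position: [0.5429, -0.0102, 0.0861]
force: [-5.5, -2.2, 12.3]
position: [0.543, -0.0103, 0.0861]
force: [-8.5, -2.4, 14.0]
```

The stop is met: travel is 23.2 mm and the force along x is rising. I'll let it up partway while holding it against the stop, then release.

```bash
python3 -m creep '[[0,0,-0.04,0,0],[0,0,-0.04,0,0],[0,0,-0.02,0,0],[0,0,0,0,0]]' | egrep 'pos|^force'; python3 -m creep '[[0,0,0,0,0.25],[0,0,0,0,0.35],[0,0,0,0,0.4],[0,0,0,0,0.4]]'
python3 - <<'E'
from h import *
d=snap('wrist','w3')
cv2.imwrite('pics/c4.png',cv2.resize(d['pixels'][80:330,130:390],None,fx=2.3,fy=2.3,interpolation=cv2.INTER_CUBIC))
E
```

```text
position: [0.543, -0.0102, 0.0896]
force: [-5.0, -2.5, 7.7]
clock: 15.3
position: [0.5446, -0.0095, 0.0897]
ee_rot: [-0.409, 3.115, 0.0]
force: [-0.2, 0.0, -0.4]
width: 0.4
gripper_force: 0.0
```

View pics/c4.png

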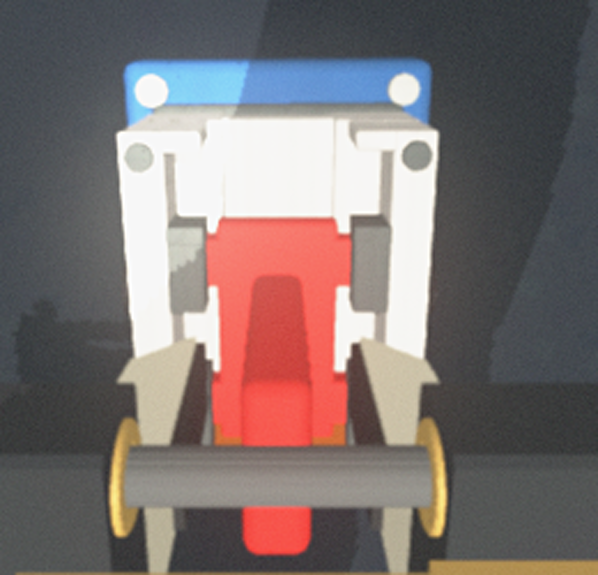

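The keeper sits level under the claws against the orange stop, with the fingers clear of the handle. I'll retreat straight up and check.

```bash
python3 -m creep '[[0,0,-0.3,0,0.4],[0,0,-0.6,0,0.4],[0,0,-0.8,0,0.4],[0,0,-0.8,0,0.4],[0,0,-0.5,0,0.4],[0,0,0,0,0.4],[0,0,0,0,0.4]]' | egrep 'pos|^force'
python3 - <<'E'
from h import *
d=snap('wrist','w4');W=cloud(d);hsv=cv2.cvtColor(d['pixels'],cv2.COLOR_BGR2HSV);H,S,V=[hsv[...,i].astype(int) for i in range(3)]
z=W[...,2];R=cv2.Rodrigues(np.array([.409,-3.1147,0]))[0];T=(W-np.array([.5446,-.0095,0]))@R*1000
v,u=np.mgrid[:384,:512]
red=((H<8)|(H>172))&(S>90)&(np.hypot(T[...,0],T[...,1])<60)
for n,m in(('plate',red&(z<.08)&(z>.05)),('handle',red&(z>.12)),('base',(H>95)&(H<125)&(S>80)&(z>.012)&(z<.03)&(np.hypot(T[...,0],T[...,1])<110))):
    print(n,m.sum(),'x',np.percentile(-T[m][:,0],[1,3,50,97,99]).round(1),'y',np.percentile(T[m][:,1],[1,3,50,97,99]).round(1),'z',np.median(z[m])*1000)
E
```

```text
position: [0.5441, -0.0095, 0.2094]
force: [0.2, 1.0, -0.7]
plate 1418 x [-35.1 -34.2 -14.5  28.8  31.2] y [-19.  -18.5   0.8  19.1  20. ] z 66.72115281640676
handle 795 x [-21.8 -21.4  -4.3  15.4  16.4] y [-7.  -6.9 -0.2  7.5 20.2] z 132.2958189655615
base 977 x [-75.8 -75.8 -69.4  18.3  39.8] y [-49.3 -48.9   4.3  49.5  49.9] z 21.282078711227005
```

```bash
python3 -c "
from cell import sign_off
print(sign_off())"
```

```text
the job is handed in; nothing more can be done
None
```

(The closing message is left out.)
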